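# Change round the containers on their wooden boards

### The job

Each of the three containers is standing on a wooden board meant for another one: change them round so that the slim spice jar stands in the middle of the small round board, the wider glass jar in the middle of the large round board, and the carton in the middle of the long board, lined up lengthwise with it. The square cork mat is empty and may be used to park something on the way. Keep the containers upright and set them down without dropping them, and leave the tin, the tumbler and the mug where they are.

Things in the scene. Friction and masses are not known exactly. Their poses are not given: they have to be found in the camera images.
- spice_jar_mid (a point): Slim round spice jar, clear body with a red screw cap (dark in the middle), 45 mm across and 106 mm tall, closed, upright, about 0.11 kg. The point is its centre, half-way up (53 mm above its underside); z up. Loose. It starts on one of the wooden boards, the wrong one.
- glass_jar_mid (a point): Wider squat glass jar with a flat whitish lid and a dark label, 58 mm (its x) by 62 mm (its y) across and 99 mm tall, closed, upright, about 0.44 kg. The point is its centre, half-way up (49.5 mm above its underside); z up. Loose. It starts on one of the wooden boards, the wrong one.
- carton_mid (a point): Dark oblong carton lying flat, 68 mm wide (its x), 136 mm long (its y), 66 mm tall, rigid and closed, about 0.1 kg. The point is its centre, half-way up (33 mm above its underside); z up. Loose. It starts on one of the wooden boards, the wrong one; its ends may stand out over the board.
- small_round_board_top (a point): Small round flat wooden board, 84 mm in diameter, 12 mm thick, no rim, fixed on the worktop. The point is the centre of its top face; z up. The place of the spice jar.
- large_round_board_top (a point): Large round flat wooden board, 120 mm in diameter, 12 mm thick, no rim, fixed on the worktop. The point is the centre of its top face; z up. The place of the glass jar.
- long_board_top (a point): Oblong flat wooden board, 96 mm wide (its x), 168 mm long (its y), 12 mm thick, no rim, fixed on the worktop. The point is the centre of its top face; z up. The place of the carton, its long side along the board's long side (either way round).
- cork_mat_top (a point): Square flat cork mat, 110 by 110 mm, 8 mm thick, fixed on the worktop, empty at the start. The point is the centre of its top face; z up. A free spot for use on the way.
- tin: Low round food tin, 86 mm in diameter, 40 mm tall, loose, standing near the middle of the work. Origin at the centre of its underside. To be left alone.
- tumbler: Clear drinking glass, 81 mm in diameter, 91 mm tall, loose, standing behind the work near the wall. Origin at the centre of its underside. To be left alone.
- mug: Pale mug with a handle, 84 mm by 115 mm over the handle, 89 mm tall, loose, standing to the right of the work. Origin on its underside, the handle at its -y. To be left alone.
There are look-alikes about, which are no part of the job. Leave any turquoise look-alike of the part that bears large_round_board_top alone.

How it is judged:
At the end, for the whole second after the job is handed in: Spice jar on the small round board, glass jar on the large round board, carton on the long board: each upright (0.1 rad), resting on it (height within 6 mm), centred within 12 mm, at rest; the carton's long side within 0.2 rad of the board's (horizontal distance between spice_jar_mid and small_round_board_top below 0.012 m and z of spice_jar_mid in the frame of small_round_board_top between 0.047 and 0.059 m and angle between each of spice_jar_mid, glass_jar_mid, carton_mid's own z axis and vertical below 0.1 rad and linear speed of each of spice_jar, glass_jar, carton below 0.02 m/s and angular speed of each of spice_jar, glass_jar, carton below 0.2 rad/s and horizontal distance between glass_jar_mid and large_round_board_top below 0.012 m and z of glass_jar_mid in the frame of large_round_board_top between 0.0435 and 0.0555 m and horizontal distance between carton_mid and long_board_top below 0.012 m and z of carton_mid in the frame of long_board_top between 0.027 and 0.039 m and angle between the y axis of carton_mid and the y axis of long_board_top, either way round below 0.2 rad); the robot touches nothing.
It fails at once if a container is tipped over (more than 45 degrees) (angle between any of spice_jar_mid, glass_jar_mid, carton_mid's own z axis and vertical above 0.79 rad).
It fails at once if a container is dropped: let go, it moves faster than 0.8 m/s (a fall of more than about 33 mm) ((linear speed of spice_jar above 0.8 m/s and contact force between spice_jar and the fingers below 0.05 N) or (linear speed of glass_jar above 0.8 m/s and contact force between glass_jar and the fingers below 0.05 N) or (linear speed of carton above 0.8 m/s and contact force between carton and the fingers below 0.05 N)).
It fails at once if the tin, tumbler or mug is shifted by more than 30 mm (distance of any of tin, tumbler, mug from where it was at the start of the episode above 0.03 m).
It also fails if it takes over 112 s, if anything falls off the work surface, if the arm or the gripper's body presses on something with over 40 N, if the wrist force passes 120 N, or if a joint passes its speed limit or range.

### The arm

A 6-joint arm with a two-finger parallel gripper is mounted at the origin on a cart in front of the work surface, level with it; the furniture and walls round the work are solid. World frame = base frame: x ahead of the robot, y to its left, z up, the work surface at z = 0. Lengths are in m, angles in rad, forces in N, time in s.
With the tool pointing down it reaches from about 0.275 to 0.825 m from the base axis. Payload 5.2 kg.
Tool frame: the origin (TCP) lies at the very end of the fingers, on their centre line; the grasp point (between the pads) lies 19 mm behind it; z points along the fingers, y is the direction in which the jaws open and shut (so a half turn about z gives the same grasp; the last joint's range is limited). The gripper opens to 93 mm and grips with 3 to 60 N. Pads are 15 mm wide; open, the fingers measure 128 mm over their backs; the gripper's body (75 mm by 188 mm) begins 65 mm behind the grasp point.
Start: joints at [1.129, 0.259, 1.535, -0, 1.348, -0.203], TCP at [0.13, 0.534, 0.219] pointing down, gripper open.
Joint ranges: [-3.14, 3.14], [-0.91, 2.08], [0.19, 2.58], [-1.22, 4.36], [0.22, 2.71], [-3.12, 3.12]. Speed limits (rad/s): [2.57, 2.57, 3.14, 3.14, 3.14, 3.14].

### API

Orientations are given as a rotation vector (axis times angle).
In Python, from plant import r, planner, eyes, telemetry gives the robot as it stands. The module is installed in compiled form; this text tells all that it offers. Calls block until the motion is done:
- r.reach(position, orientation): joint-space move of the TCP to a pose.
- r.servo_line(position, feed=0.15, attitude=None, f_stop=None): straight line of the TCP; attitude=None keeps the orientation; feed is the mean speed in m/s. With f_stop (N) it stops when the force on the tool has changed by that much, and returns True; else False.
- r.move_joints(angles): joint-space move.
- r.open_gripper() and r.grab(): open the fingers fully, or close them until they stop; the grip force is fixed at half the most.
- r.pause(seconds).
- planner.inverse_kinematics(position, orientation): joint angles nearest the present ones, or None.
- eyes.read_camera(name): name is "scene" or "top" or "wrist"; returns the picture (480x640x3 uint8, red, green, blue); there is no depth.
- eyes.calibration(name): a dict with "fx", "fy", "cx", "cy" (pixels), "dist" ([k1, k2, p1, p2, k3] as OpenCV has them; the pictures are not rectified), "position" and "orientation" of the camera in the world; the wrist camera has in their place "mount" (4x4, takes a point from camera to tool coordinates, whose origin is the TCP and whose axes are the flange's). Camera axes: x right, y down, z forward; pixel columns grow to the right and rows downward; lengths in m; the calibration is good to about 2 mm. A picture is of the moment at which its call begins: read the wrist's pose just before it. calibration takes no time and is no camera call.
A pose or a line that the arm cannot do raises r.MotionError and nothing moves.
- r.close_job(): hands the job in, once; it reports no verdict.
Trained networks look in the newest picture that a camera, given by its name, has taken for a name from the list of things; names that differ only in an ending like _2 or _b are one class to them, and where a whole thing is asked for, a point or a joint stands for the part that bears it (a point fixed in the world has none). Each returns a list of dicts, best first, with "p" (0 to 1); they miss things now and then, are a little off and sometimes report something else, mostly with a low value. They report only what shows in the picture. A call takes as long as a camera call. They do not tell look-alikes from the thing itself.
- eyes.cut_out(camera, name): "pixels" (480x640 bool, what is visible of it).
- eyes.tip_of(camera, name): "xyz" ([x, y, z] in m, in world coordinates, good to about 4 mm: a listed point, or the origin of a listed thing).
Readings, each from a call of its own:
- telemetry.current_time_s(): time.
- telemetry.current_joints(): joint angles.
- telemetry.current_joint_vel(): joint speeds.
- telemetry.current_joint_torque(): joint torques, N m.
- telemetry.current_tool_pos(): TCP position.
- telemetry.current_orientation(): TCP orientation.
- telemetry.current_contact_force(): force on the tool from outside, world axes, zero at the start.
- telemetry.current_ft_torque(): the same for the moment, N m.
- telemetry.current_grip_width(): opening from 0.0 (shut) to 1.0 (fully open).
Only numpy, scipy, OpenCV 4.12 (cv2) and the standard library are available. Lean on these libraries where they do the work, as an engineer would, in place of code of your own. Each camera call takes 0.05 s, during which the arm holds its last target.

## Working session

There is one attempt and no reset: what is moved stays moved. The work goes in short steps, each a Python script; the robot and the scene stay as the last script left them, time stands still between calls to the robot, and variables do not carry over. Pictures are saved under pics/ and viewed, and the job is handed in when it is done.

```bash
mkdir -p pics; ls
cat > look.py <<'E'
from plant import r, planner, eyes, telemetry
import cv2, numpy as np
def save(cam,fn):
    im=eyes.read_camera(cam); cv2.imwrite('pics/'+fn,im[:,:,::-1]); return im
E
python3 - <<'E'
from look import *
print(telemetry.current_time_s())
for c in ['top','scene','wrist']:
    save(c,c+'0.png'); print(c,eyes.calibration(c))
    for n in ['spice_jar_mid','glass_jar_mid','carton_mid','small_round_board_top','large_round_board_top','long_board_top','cork_mat_top','tin','tumbler','mug']:
        if c!='wrist': print(n,[(round(d['p'],2),np.round(d['xyz'],3).tolist()) for d in eyes.tip_of(c,n)])
print(telemetry.current_time_s(), telemetry.current_orientation())
E
```

```text
pics
0.0
top {'fx': 443.2742971341858, 'fy': 443.2742971341858, 'cx': 318.60617952681713, 'cy': 235.2961300708212, 'dist': array([-0.08513398,  0.        ,  0.        ,  0.        ,  0.        ]), 'position': array([ 0.43411414, -0.0902291 ,  1.01483078]), 'orientation': array([-2.19005419,  2.18275721, -0.07020126])}
spice_jar_mid [(0.65, [0.626, -0.135, 0.069]), (0.52, [0.749, -0.008, 0.003])]
glass_jar_mid [(0.62, [0.603, 0.13, 0.064])]
carton_mid []
small_round_board_top [(0.68, [0.602, 0.125, 0.01]), (0.66, [0.453, 0.236, 0.009])]
large_round_board_top [(0.8, [0.214, -0.269, 0.012]), (0.78, [0.346, -0.032, 0.013]), (0.57, [0.422, -0.191, 0.011])]
long_board_top [(0.7, [0.63, -0.128, 0.009])]
cork_mat_top [(0.9, [0.452, 0.236, 0.008])]
tin [(0.94, [0.539, 0.019, -0.002]), (0.27, [0.607, 0.124, 0.009])]
tumbler [(0.77, [0.749, -0.004, -0.001])]
mug [(0.69, [0.589, -0.358, -0.001])]
scene {'fx': 516.3487963874398, 'fy': 516.3487963874398, 'cx': 314.51602929909296, 'cy': 236.28087368143252, 'dist': array([-0.06792036,  0.        ,  0.        ,  0.        ,  0.        ]), 'position':
[... 513 characters left out ...]
[(0.69, [0.542, 0.018, 0.002])]
tumbler [(0.91, [0.756, -0.004, 0.001])]
mug [(0.87, [0.589, -0.36, 0.001])]
wrist {'fx': 432.63282408645733, 'fy': 432.63282408645733, 'cx': 313.5188239124336, 'cy': 243.0485527644575, 'dist': array([0.01741579, 0.        , 0.        , 0.        , 0.        ]), 'mount': array([[-2.98978530e-04, -9.70129201e-01, -2.42588632e-01,
         6.70340626e-02],
       [ 9.99999170e-01,  1.38819462e-05, -1.28796457e-03,
         2.67784655e-04],
       [ 1.25285964e-03, -2.42588816e-01,  9.70128392e-01,
        -1.65979635e-01],
       [ 0.00000000e+00,  0.00000000e+00,  0.00000000e+00,
         1.00000000e+00]])}
1.15 [-3.74229835e-01 -3.11918983e+00  5.91091269e-06]
```

View pics/top0.png

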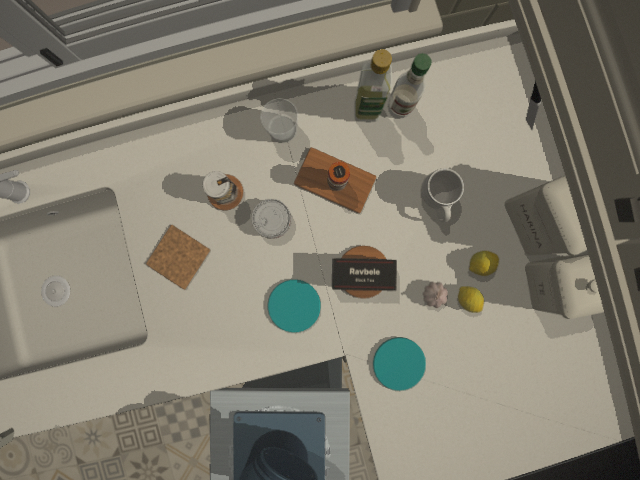

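View pics/scene0.png

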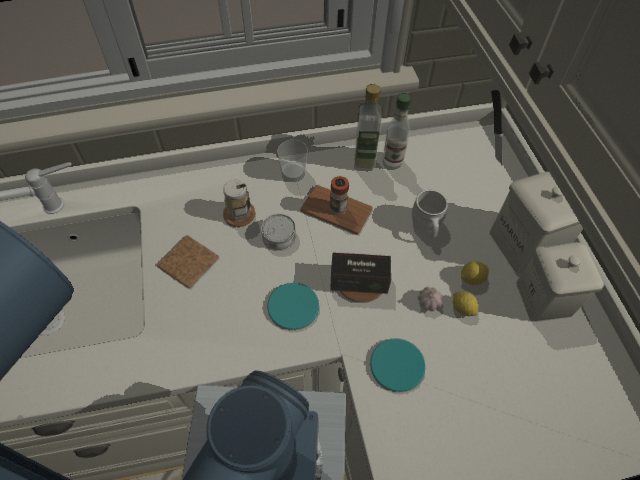

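The scene picture and the top picture agree. Three things answer to large_round_board:
- A turquoise disc at top (294,305).
- A turquoise disc at top (399,363).
- A wooden disc at top (365,272), under the carton.

The wooden one is the board I want. Next I'll confirm it in a crop and measure the shapes.

```bash
cat >> look.py <<'E'
from scipy.spatial.transform import Rotation as R
from scipy.optimize import least_squares
def pose(cam):
    c=eyes.calibration(cam)
    if 'mount' in c:
        T=np.eye(4);T[:3,:3]=R.from_rotvec(telemetry.current_orientation()).as_matrix();T[:3,3]=telemetry.current_tool_pos()
        M=T@c['mount']; return c,M[:3,:3],M[:3,3]
    return c,R.from_rotvec(c['orientation']).as_matrix(),np.array(c['position'])
def back(uv,z,cp):
    c,Rm,p=cp
    K=np.array([[c['fx'],0,c['cx']],[0,c['fy'],c['cy']],[0,0,1]])
    u=cv2.undistortPoints(np.float64(uv).reshape(-1,1,2),K,c['dist']).reshape(-1,2)
    d=np.c_[u,np.ones(len(u))]@Rm.T
    return p+d*((z-p[2])/d[:,2])[:,None]
def mask(cam,name,near=None,z=0,cp=None):
    """best mask, or the one whose centroid is nearest to the xy given"""
    L=eyes.cut_out(cam,name)
    if not L: return None
    if near is None: return L[0]['pixels']
    cp=cp or pose(cam)
    f=lambda m: np.linalg.norm(back([np.argwhere(m)[:,::-1].mean(0)],z,cp)[0,:2]-near)
    return min((l['pixels'] for l in L if l['pixels'].any()),key=f)
def contour(m):
    cs,_=cv2.findContours(m.astype(np.uint8),cv2.RETR_EXTERNAL,cv2.CHAIN_APPROX_NONE)
    return max(cs,key=cv2.contourArea).reshape(-1,2)
def rect(m,z,cp):
    P=back(contour(m),z,cp)[:,:2]
    (cx,cy),(w,h),a=cv2.minAreaRect((P*1000).astype(np.float32))
    if w>h: a+=90; w,h=h,w   # a: direction of short side... long side at a+90
    return np.array([cx,cy])/1000,(w,h),(a+90)%180
def circ(m,z,cp,rad,guess):
    P=back(contour(m),z,cp)[:,:2]
    s=least_squares(lambda q:np.hypot(*(P-q).T)-rad,guess,loss='cauchy',f_scale=.0015)
    res=abs(np.hypot(*(P-s.x).T)-rad); return s.x,(res<.003).mean()
E
python3 - <<'E'
from look import *
A={}
for c in ['top','scene']:
    im=save(c,c+'1.png'); cp=pose(c)
    g=[('long_board_top',(.63,-.128),.012),('cork_mat_top',(.455,.234),.008),('carton_mid',(.42,-.19),.078)]
    ov=im.copy()
    for n,xy,z in g:
        m=mask(c,n,xy,z,cp)
        if m is None: print(c,n,None); continue
        print(c,n,m.sum(),rect(m,z,cp)); cv2.drawContours(ov,[contour(m)],-1,(255,255,0),1)
    for n,xy,z,rad in [('small_round_board_top',(.602,.128),.012,.042),('large_round_board_top',(.42,-.19),.012,.06),('tin',(.54,.018),.04,.043)]:
        m=mask(c,n,xy,z,cp)
        if m is None: print(c,n,None); continue
        print(c,n,m.sum(),circ(m,z,cp,rad,xy)); cv2.drawContours(ov,[contour(m)],-1,(0,255,0),1)
    for n,xy,z in [('spice_jar_mid',(.627,-.13),.07),('glass_jar_mid',(.603,.128),.065)]:
        m=mask(c,n,xy,z,cp)
        if m is None: print(c,n,None); continue
        print(c,n,m.sum(),rect(m,z,cp)); cv2.drawContours(ov,[contour(m)],-1,(0,0,255),1)
    crop=ov[130:330,140:480] 
    A[c]=cv2.resize(crop,None,fx=2.3,fy=2.3,interpolation=cv2.INTER_CUBIC)
    cv2.imwrite(f'pics/ov_{c}.png',A[c][:,:,::-1])
E
```

```text
top long_board_top 2565 (array([ 0.62848938, -0.12405884]), (98.1970443725586, 169.2126922607422), 65.78849029541016)
top cork_mat_top 2271 (array([0.45120157, 0.23544757]), (110.2215576171875, 113.145263671875), 57.192928314208984)
top carton_mid 2093 (array([ 0.41308435, -0.18304041]), (67.4112548828125, 137.5585479736328), 90.03230858594179)
top small_round_board_top 357 (array([0.60168299, 0.12952721]), np.float64(0.5630252100840336))
top large_round_board_top 615 (array([ 0.41692007, -0.1872493 ]), np.float64(0.47674418604651164))
top tin 1245 (array([0.53630497, 0.01788421]), np.float64(0.9459459459459459))
top spice_jar_mid 527 (array([ 0.62562909, -0.12932272]), (47.488773345947266, 61.4552001953125), 179.83935546875)
top glass_jar_mid 804 (array([0.60003461, 0.1282001 ]), (56.91685104370117, 83.3848648071289), 45.709205627441406)
scene long_board_top 1597 (array([ 0.62582733, -0.12601159]), (101.7049789428711, 168.02267456054688), 65.93326568603516)
scene cork_mat_top 1719 (array([0.44969275, 0.23485629]), (111.48611450195312, 112.86522674560547), 58.462684631347656)
scene carton_mid 2232 (array([ 0.39792181, -0.18512991]), (100.00223541259766, 133.42478942871094), 88.66105651855469)
scene small_round_board_top 263 (array([0.59860501, 0.12683361]), np.float64(0.5918367346938775))
scene large_round_board_top 308 (array([ 0.41784615, -0.1901149 ]), np.float64(0.5375))
scene tin 1096 (array([0.53747597, 0.01677512]), np.float64(0.5514018691588785))
scene spice_jar_mid 615 (array([ 0.62660089, -0.13067805]), (44.837860107421875, 123.37630462646484), 177.83680725097656)
scene glass_jar_mid 925 (array([0.60161414, 0.12614709]), (63.6329231262207, 133.7838897705078), 17.369422912597656)
```

View pics/ov_top.png

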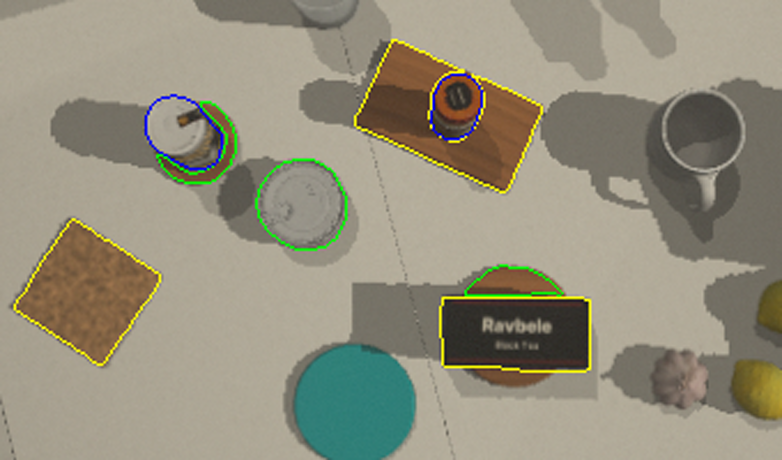

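View pics/ov_scene.png

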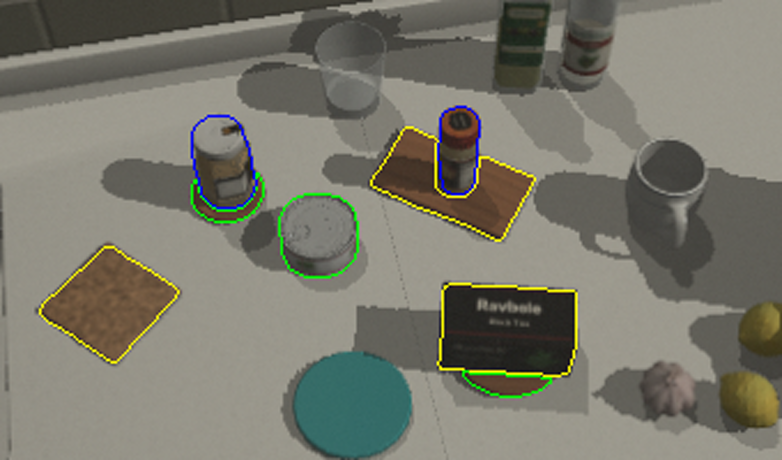

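The crops confirm it. The wooden disc half hidden by the carton is the large round board, and the turquoise discs are decoys. Measured with errors of a few mm:
- **Long board:** (.627,-.126), long side at 65.8°.
- **Carton:** about (.416,-.185), long side at 90°.

First move: spice jar to the cork mat.

```bash
cat >> look.py <<'E'
def down(phi):
    """tool down, jaws opening along world angle phi (deg); of the two half turns the one with the smaller last joint"""
    best=None
    for p in (phi,phi+180):
        a=np.radians((p+90)/2); yield np.pi*np.array([np.cos(a),np.sin(a),0])
def att(pos,phi):
    q0=np.array(telemetry.current_joints()); c=[]
    for o in down(phi):
        q=planner.inverse_kinematics(list(pos),o)
        if q is not None: c.append((abs(np.array(q)[5]-q0[5])+ (10 if abs(q[5])>2.9 else 0),tuple(o),np.round(q,2)))
    c.sort(key=lambda t:t[0]); return np.array(c[0][1]),c[0][2]
HOV=.26
def pick(xy,z,phi):
    p=[*xy,HOV]; o,q=att(p,phi); print('q',q); r.reach(p,o)
    r.servo_line([*xy,z+.03],feed=.2)
    print('desc stop',r.servo_line([*xy,z],feed=.08,f_stop=8))
    r.grab(); print('width',telemetry.current_grip_width())
    r.servo_line([*xy,z+.03],feed=.06); r.servo_line([*xy,HOV],feed=.2)
    print('width',telemetry.current_grip_width(),'F',np.round(telemetry.current_contact_force(),1),'t',telemetry.current_time_s())
def carry(xy,phi):
    p=[*xy,HOV]; o,q=att(p,phi); print('q',q); r.servo_line(p,feed=.2,attitude=o)
def put(xy,z):
    r.servo_line([*xy,z+.02],feed=.15)
    print('touch',r.servo_line([*xy,z-.003],feed=.03,f_stop=3), np.round(telemetry.current_tool_pos(),4))
    r.pause(.3); r.open_gripper(); r.pause(.2)
    r.servo_line([*xy,HOV],feed=.2); print('t',telemetry.current_time_s(),'w',telemetry.current_grip_width())
E
python3 - <<'E'
from look import *
pick((.626,-.130),.056,90)
carry((.451,.235),90)
put((.451,.235),.052)
save('top','top2.png')
E
```

```text
q [-0.38  0.4   1.23  0.    1.51  1.19]
desc stop False
width 0.4717805661085053
width 0.47314934535598724 F [-0.5  0.6 -0.3] t 9.0
q [0.26 0.16 1.56 0.   1.42 1.83]
touch True [0.4507 0.2348 0.0517]
t 15.8333 w 1.000997257967906
```

View pics/top2.png

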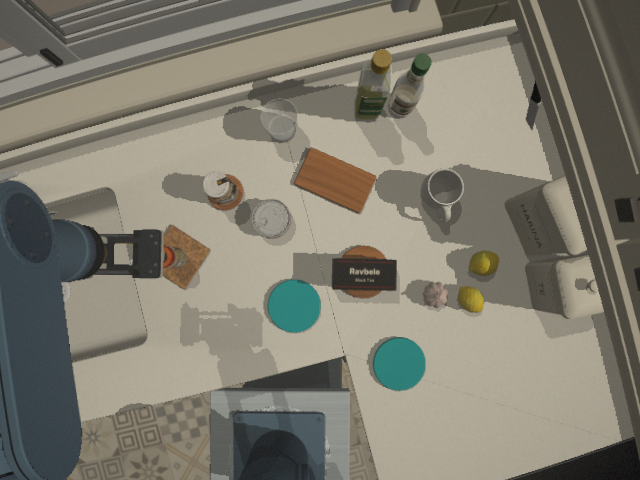

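The spice jar stands on the cork mat, near top (172,255), and the long board at (335,180) is free. I'll remeasure the long board and the carton, then move the carton.

Run:
```python
from look import *
for c in ['top','scene']:
    save(c,c+'3.png'); cp=pose(c)
    m=mask(c,'long_board_top',(.627,-.126),.012,cp); print(c,rect(m,.012,cp), eyes.tip_of(c,'long_board_top'))
    print([np.round(d['xyz'],3) for d in eyes.tip_of(c,'carton_mid')])
    m=mask(c,'carton_mid',(.415,-.185),.078,cp)
    if m is not None: print(c,rect(m,.078,cp), m.sum())
```

```text
top (array([ 0.62809003, -0.12482933]), (98.32850646972656, 168.33624267578125), 64.96769714355469) [{'xyz': [0.6324, -0.1247, 0.0111], 'p': 0.66}]
[array([0.602, 0.124, 0.063])]
top (array([ 0.4140647 , -0.18515407]), (65.31623840332031, 137.5121612548828), 90.09722875058651) 2063
scene (array([ 0.62690936, -0.12563472]), (102.31314849853516, 170.3843536376953), 65.38062286376953) [{'xyz': [0.6338, -0.1253, 0.0116], 'p': 0.94}, {'xyz': [0.6022, 0.1266, 0.0107], 'p': 0.22}]
[array([ 0.42 , -0.186,  0.041]), array([ 0.636, -0.125,  0.01 ])]
scene (array([ 0.3987662 , -0.18447708]), (103.05280303955078, 140.30703735351562), 89.1860122680664) 2365
```

Run:
```python
from look import *
pick((.4155,-.1855),.032,0)
carry((.629,-.125),65.3-90)
put((.629,-.125),.032)
r.reach([.45,.0,.3],att([.45,.0,.3],0)[0]) if False else None
for c in ['top','scene']: save(c,c+'4.png')
```

```text
q [-0.67  0.06  1.68  0.    1.41  2.48]
desc stop False
width 0.7356889919449133
width 0.7357065335109128 F [-0.1 -0.5 -1. ] t 21.9167
q [-0.37  0.4   1.23 -0.    1.51  0.06]
touch True [ 0.6287 -0.1249  0.0321]
t 29.3583 w 1.0031529051986814
```

View pics/scene4.png

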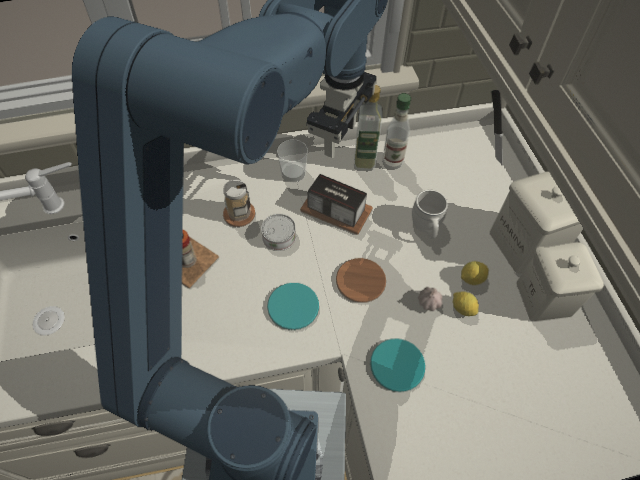

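View pics/top4.png

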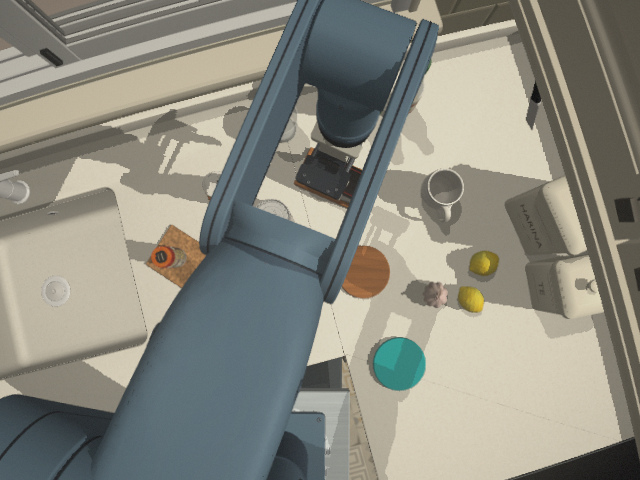

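The carton now lies along the long board, and the large wooden board at scene (361,280) is free. I'll move to the glass jar and measure from there.

Run:
```python
from look import *
p=[.52,.16,.30]; o,q=att(p,-30); print(q); r.reach(p,o)
for c in ['top','scene']:
    save(c,c+'5.png'); cp=pose(c)
    m=mask(c,'large_round_board_top',(.418,-.188),.012,cp); print(c,circ(m,.012,cp,.06,(.418,-.188)),m.sum())
    print([(np.round(d['xyz'],3),d['p']) for d in eyes.tip_of(c,'large_round_board_top')],[(np.round(d['xyz'],3),d['p']) for d in eyes.tip_of(c,'carton_mid')],[(np.round(d['xyz'],3),d['p']) for d in eyes.tip_of(c,'glass_jar_mid')])
    m=mask(c,'carton_mid',(.628,-.125),.078,cp)
    if m is not None: print(c,rect(m,.078,cp), m.sum())
save('wrist','w5.png'); print([(np.round(d['xyz'],3),d['p']) for d in eyes.tip_of('wrist','glass_jar_mid')])
```

```text
[ 0.09  0.21  1.41 -0.    1.53  0.62]
top (array([ 0.41876571, -0.18863594]), np.float64(1.0)) 2215
[(array([ 0.343, -0.034,  0.011]), 0.75), (array([ 0.422, -0.193,  0.009]), 0.69), (array([ 0.213, -0.272,  0.011]), 0.68)] [(array([ 0.63 , -0.128,  0.042]), 0.86)] [(array([0.604, 0.124, 0.061]), 0.71)]
top (array([ 0.62205859, -0.12121842]), (78.63125610351562, 136.57225036621094), 63.47706604003906) 2243
scene (array([ 0.41768084, -0.19071942]), np.float64(0.9312977099236641)) 1717
[(array([ 0.213, -0.274,  0.012]), 0.97), (array([ 0.344, -0.035,  0.014]), 0.86), (array([ 0.418, -0.193,  0.012]), 0.76)] [(array([ 0.634, -0.126,  0.044]), 0.68)] [(array([0.603, 0.128, 0.061]), 0.78), (array([0.454, 0.23 , 0.008]), 0.25)]
scene (array([ 0.60510608, -0.12400783]), (113.61370849609375, 150.2418670654297), 65.81581115722656) 2008
[]
```

View pics/top5.png

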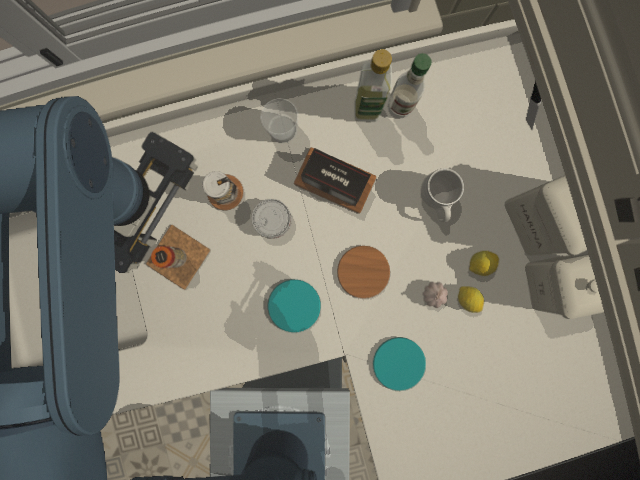

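View pics/w5.png

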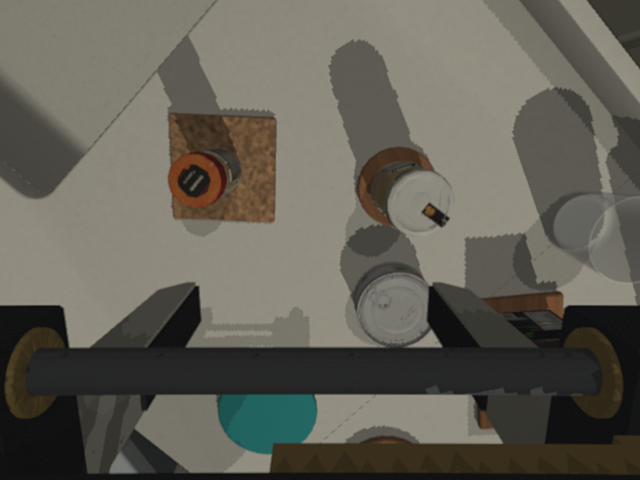

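Run:
```python
from look import *
pick((.602,.1265),.053,-30)
carry((.4185,-.190),-30)
put((.4185,-.190),.053)
for c in ['top','scene']:
    save(c,c+'6.png'); cp=pose(c)
    L=eyes.cut_out(c,'small_round_board_top')
    m=mask(c,'small_round_board_top',(.601,.128),.012,cp); print(c,circ(m,.012,cp,.042,(.601,.128)),m.sum())
    for n in ['small_round_board_top','spice_jar_mid','glass_jar_mid']: print(n,[(np.round(d['xyz'],3),d['p']) for d in eyes.tip_of(c,n)])
```

```text
q [ 0.03  0.36  1.3  -0.    1.49  0.55]
desc stop False
width 0.6142279286054954
width 0.6124066171846667 F [-0.3  0.7 -6.1] t 35.7167
q [-0.67  0.07  1.67 -0.    1.41 -0.15]
touch True [ 0.4182 -0.1898  0.0529]
t 42.1917 w 0.9983400392488809
top (array([0.60020298, 0.12933899]), np.float64(0.7551020408163265)) 992
small_round_board_top [(array([0.604, 0.124, 0.01 ]), 0.75)]
spice_jar_mid [(array([0.451, 0.232, 0.06 ]), 0.86)]
glass_jar_mid [(array([ 0.417, -0.188,  0.061]), 0.44), (array([ 0.584, -0.359,  0.003]), 0.36)]Traceback (most recent call last):
  File "<stdin>", line 8, in <module>
  File "look.py", line 36, in circ
    P=back(contour(m),z,cp)[:,:2]
           ~~~~~~~^^^
  File "look.py", line 28, in contour
    cs,_=cv2.findContours(m.astype(np.uint8),cv2.RETR_EXTERNAL,cv2.CHAIN_APPROX_NONE)
                          ^^^^^^^^
AttributeError: 'NoneType' object has no attribute 'astype'
```

View pics/scene6.png

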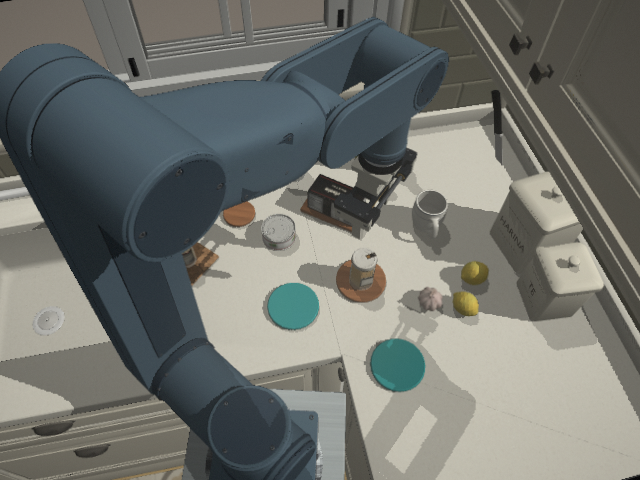

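View pics/top6.png

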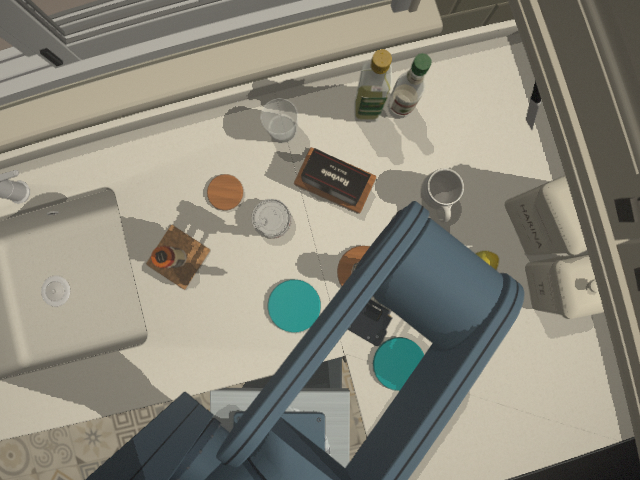

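The glass jar stands on the large round board, at scene (361,270). The last move is the spice jar to the small board at (.601,.1275). After that I'll back the arm away and check.

Run:
```python
from look import *
pick((.451,.2345),.052,90)
carry((.601,.1275),-30)
put((.601,.1275),.056)
p=[.13,.53,.3]; o,q=att(p,76); r.reach(p,o)
for c in ['top','scene']:
    im=save(c,c+'7.png'); cp=pose(c)
    for n in ['spice_jar_mid','small_round_board_top','glass_jar_mid','large_round_board_top','carton_mid','long_board_top','tin','tumbler','mug']: print(n,[(np.round(d['xyz'],3).tolist(),d['p']) for d in eyes.tip_of(c,n)])
    m=mask(c,'small_round_board_top',(.601,.128),.012,cp)
    if m is not None: print(circ(m,.012,cp,.042,(.601,.128)))
    m=mask(c,'large_round_board_top',(.418,-.188),.012,cp)
    if m is not None: print(circ(m,.012,cp,.06,(.418,-.188)))
    cv2.imwrite(f'pics/c7{c}.png',cv2.resize(im[130:330,140:480],None,fx=2.3,fy=2.3,interpolation=cv2.INTER_CUBIC)[:,:,::-1])
print(telemetry.current_time_s())
```

```text
q [ 0.26  0.16  1.56 -0.    1.42 -1.31]
desc stop False
width 0.4743794875783143
width 0.4748507081395164 F [-0.6 -0.9 -1.3] t 48.2917
q [ 0.03  0.35  1.3   0.    1.49 -2.59]
touch True [0.6006 0.1275 0.0558]
t 54.1167 w 1.0016999781243958
spice_jar_mid [([0.6, 0.126, 0.066], 0.98)]
small_round_board_top [([0.605, 0.128, 0.009], 0.77), ([0.418, -0.19, 0.059], 0.4)]
glass_jar_mid [([0.417, -0.188, 0.058], 0.64)]
large_round_board_top [([0.422, -0.193, 0.014], 0.97), ([0.346, -0.032, 0.015], 0.92), ([0.214, -0.269, 0.011], 0.62)]
carton_mid [([0.629, -0.13, 0.042], 0.89)]
long_board_top []
tin [([0.536, 0.018, -0.005], 0.78)]
tumbler [([0.75, -0.007, -0.002], 0.65)]
mug [([0.59, -0.359, 0.001], 0.76)]
(array([0.60069009, 0.12892447]), np.float64(0.6016260162601627))
(array([ 0.41847816, -0.18835056]), np.float64(0.9183673469387755))
spice_jar_mid [([0.6, 0.13, 0.062], 0.97)]
small_round_board_top [([0.6, 0.126, 0.011], 0.61)]
glass_jar_mid [([0.419, -0.188, 0.06], 0.95), ([0.59, -0.36, 0.003], 0.54)]
large_round_board_top [([0.346, -0.034, 0.015], 0.87), ([0.42, -0.192, 0.015], 0.83), ([0.212, -0.272, 0.013], 0.61)]
carton_mid [([0.628, -0.128, 0.044], 0.67), ([0.6, 0.127, 0.065], 0.21)]
long_board_top [([0.633, -0.124, 0.012], 0.81)]
tin [([0.538, 0.016, -0.0], 0.95), ([0.6, 0.126, 0.012], 0.22)]
tumbler [([0.757, -0.004, 0.001], 0.83)]
mug [([0.59, -0.358, 0.003], 0.98)]
(array([0.59908826, 0.12833651]), np.float64(0.5196078431372549))
(array([ 0.41749328, -0.1908804 ]), np.float64(0.6011904761904762))
57.5333
```

View pics/c7top.png

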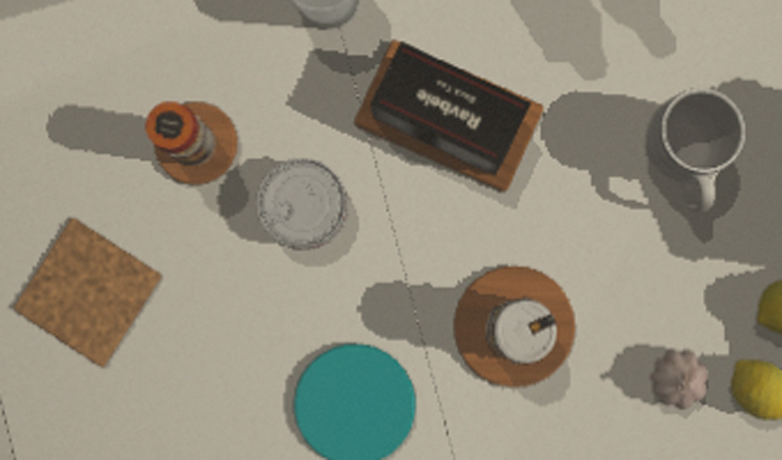

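View pics/c7scene.png

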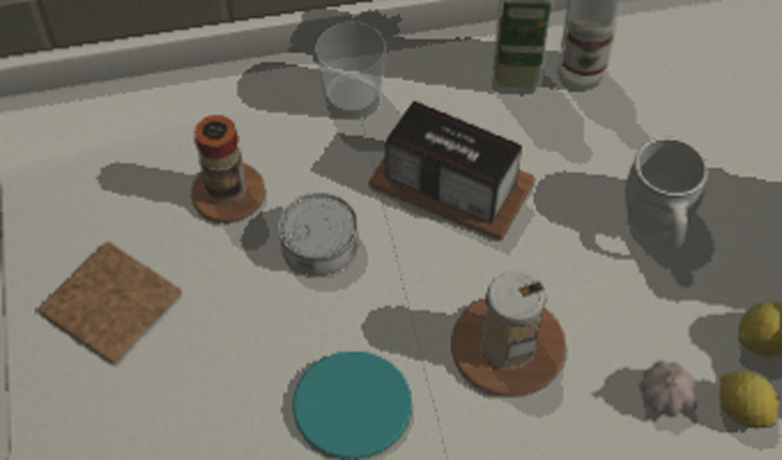

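Everything looks placed. One carton estimate is about 6 mm off the board centre, so I'll check it with a silhouette fit.

Run:
```python
from look import *
from scipy.optimize import minimize
def proj(X,cp):
    c,Rm,p=cp; K=np.array([[c['fx'],0,c['cx']],[0,c['fy'],c['cy']],[0,0,1]])
    Rc=Rm.T; return cv2.projectPoints(X,cv2.Rodrigues(Rc)[0],-Rc@p,K,c['dist'])[0].reshape(-1,2)
def box(x,y,a,w,l,z0,z1):
    d=np.array([np.cos(a),np.sin(a)]);n=np.array([-d[1],d[0]])
    return np.array([[*(np.array([x,y])+i*l/2*d+j*w/2*n),z] for i in(-1,1) for j in(-1,1) for z in(z0,z1)])
for c in ['top','scene']:
    im=save(c,c+'8.png'); cp=pose(c)
    m=mask(c,'carton_mid',(.628,-.125),.078,cp); C=contour(m).astype(float)
    def f(q):
        H=cv2.convexHull(proj(box(q[0],q[1],q[2],.068,.136,.012,.078),cp).astype(np.float32))
        return [cv2.pointPolygonTest(H,tuple(p),True) for p in C]
    s=least_squares(f,[.628,-.125,np.radians(65)],x_scale=[.01,.01,.1],diff_step=1e-3,loss='soft_l1'); print(c,s.x[:2],np.degrees(s.x[2]),np.mean(np.abs(f(s.x))),m.sum())
```

```text
top [ 0.62672763 -0.12346408] 64.6806727900476 0.6676705152613734 2232
scene [ 0.62793675 -0.12565003] 64.8652164212038 0.9292785839816657 1973
```

The silhouette fit puts the carton at (.627,-.125) and 64.8°, which matches the board at (.628,-.125) and 65.3°. I'm handing in.

```bash
python3 -c "
from plant import r; print(r.close_job())"
```

```text
the job is handed in; nothing more can be done
None
```

All three containers are on their own boards, and the job is handed in. I parked the spice jar on the cork mat, then moved the carton to the long board, the glass jar to the large wooden board and the spice jar to the small board. The robot clock read about 58 s of the 112 s allowed just before the final carton check. Each container was lowered until contact was felt, then released.

My last checks, with the arm backed off:

| Container | Offset from board centre | Notes |
|---|---|---|
| Spice jar | about 2–5 mm | stands upright in both camera views |
| Glass jar | about 2–7 mm | stands upright in both camera views |
| Carton | about 1–2 mm | angle within about 1° of the board's |

- **Left alone:** the tin, tumbler and mug measured within a few mm of where they started, and the turquoise discs were not touched.
- **Disagreements:** the network's point estimates put the carton about 6 mm off, while the silhouette fit gave 1–2 mm. The top camera's network also missed the long board in the last look, because the carton covers most of it. All the offsets are inside the 12 mm limit.

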